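Seat the pegged tray plate and give it a timed air purge

ROBOT

A 6-joint arm with a two-finger parallel gripper is mounted at the origin on the work surface. World frame = base frame: x ahead of the robot, y to its left, z up, the work surface at z = 0. Lengths are in m, angles in rad, forces in N, time in s.
With the tool pointing down it reaches from about 0.35 to 0.975 m from the base axis. Payload 4.9 kg.
Tool frame: the origin (TCP) lies on the front face of the gripper's body, between the roots of the fingers; the fingertips stand 73 mm ahead of it and the grasp point (between the pads) lies 54 mm ahead of it (tip_extent is the distance from the TCP to the fingertips, in m); y points along the fingers, x is the direction in which the jaws open and shut, and the axes are right-handed (so a half turn about y gives the same grasp; the last joint's range is limited). The gripper opens to 85 mm and grips with 20 to 120 N. Pads are 22 mm wide; open, the fingers measure 114 mm over their backs; the gripper's body (76 mm by 85 mm) begins 54 mm behind the grasp point. The pads swing forward as they close: fully open they stand 13 mm farther back than shut.
Start: joints at [-1.224, 0.053, 1.613, -0, 1.476, -0.119], TCP at [0.281, -0.558, 0.304] pointing down, gripper open.
Joint ranges: [-3.01, 3.01], [-1.01, 2.22], [0.06, 2.58], [-1.02, 4.17], [0.09, 2.62], [-3.14, 3.14]. Speed limits (rad/s): [2.57, 2.57, 3.14, 3.14, 3.14, 3.14].

INTERFACE

Orientations are given as a unit quaternion [w, x, y, z].
In Python, from plant import state, grab_frame, camera_info, job_done, tip_extent gives the robot as it stands.
- The arm moves only by the tool carry_out, never from a script. Its argument "rows" is a list that holds one entry, the list of rows, each a list of 7 numbers: the turn, a rotation vector about the world's x, y, z as a fraction of full scale, then the shift along the world's x, y, z as a fraction of full scale, then the finger opening in mm, from 0 to 85.4. A call has 1 to 5 rows; each row shifts and turns the commanded pose from where the row before left it; what a row does not reach is not made up. Full scale, the value 1, is 40 mm for a shift and 4 degrees for a turn. A row lasts 1/10 s, in which the tool goes at most 50 mm and 8.59 degrees, less where a joint would pass 70% of its speed; a pose out of reach is approached as far as the arm can. A call with a number of a shift or a turn outside -1 to 1 is refused whole. A call with a gripper value outside its range is refused whole. The fingers move at their own pace and stop on an object; the grip force is fixed at half the most. Time passes only in rows, so rows that do not move let the fingers close. It gives the time, the measured TCP pose, the force and the opening at its end, in the units of the state.
- state(): the state, without advancing time (a new reading comes with each control period).
- grab_frame(name): name is "scene" or "top" or "wrist"; returns the picture (420x560x3 uint8, blue, green, red); there is no depth.
- camera_info(name): a dict with "intrinsics" (3x3 intrinsics, pixels), "xyz" and "rotation" of the camera in the world; the wrist camera has in their place "tool_from_camera" (4x4, takes a point from camera to tool coordinates, whose origin is the TCP and whose axes are the tool frame's). Camera axes: x right, y down, z forward; pixel columns grow to the right and rows downward; lengths in m; the calibration is good to about 2 mm. A picture is of the moment at which its call begins: read the wrist's pose just before it. camera_info takes no time and is no camera call.
- job_done(): hands the job in, once; it reports no verdict.
The state is a dict: "time": time; "joint_pos": joint angles; "joint_vel": joint speeds; "joint_efforts": joint torques, N m; "tool_pos": TCP position; "tool_rot": TCP orientation; "contact_force": force on the tool from outside, world axes, zero at the start; "ft_torque": the same for the moment, N m; "gripper_width": opening from 0.0 (shut) to 1.0 (fully open).
Only numpy, scipy, OpenCV 4.12 (cv2) and the standard library are available. Lean on these libraries where they do the work, as an engineer would, in place of code of your own. Each camera call takes 0.05 s, during which the arm holds its last target.

TASK

Take the pegged tray plate with the green handle, lower it over the two brass pins of the white purge nest until it rests flush, and only then let go. With the plate seated, push the red jog button on the grey console all the way down and keep it down without a break for about four seconds, then let it spring back up. Never press the button while the plate is not seated, and leave the four instruments lying where they are.

Things in the scene. Friction and masses are not known exactly. Their poses are not given: they have to be found in the camera images.
- plate: Loose metal tray plate, 150 mm (its x) by 100 mm (its y) by 5 mm, 0.25 to 0.5 kg; origin at the centre of its underside, z up. Two through holes, 15 mm diameter, at x = -60 and +60 mm, y = 0. Green pegs at y = 26 and 40 mm either side, up to 14 mm above the underside. Starts flat on a 4 mm thick blue mat, left or right of the nest. May go onto the pins either way round.
- plate_grip (a point): Centre of the plate's handle bar, 54 mm above the plate's underside, over its origin. The green bar is 71 mm long (plate x), 12 mm wide (plate y) and 12 mm high, on two steel posts at x = -31 and +31 mm, open beneath; grip it across its width, from above.
- nest: Fixed white block with blue side stripes, 180 mm (its x) by 120 mm (its y) by 30 mm high; origin at the centre of its underside, on the counter. Two upright brass pins, 12 mm diameter, at x = -60 and +60 mm, y = 0, rise 25 mm above its top, the last 6 mm tapered to 4 mm diameter. Seated, the plate's x axis lies along the nest's x axis.
- nest_seat (a point): Centre of the white block's top face, midway between the pins, 30 mm above the counter: where the plate's origin lies when seated.
- purge_button_top (a point): Centre of the top face of the red round button (42 mm diameter, pressed straight down) on the grey console, a fixed box 130 by 130 mm and 45 mm high standing on the other side of the nest from the plate's start.
- purge_button (a joint): Travel of the red spring button in m: 0 up, 0.006 fully down. Fully down takes about 5 N; it springs back when let go. It counts as down beyond 0.0045.
- dwell_gauge (a joint): Yellow marker sliding in the black slot on the console, in m from its rest end. It creeps along while the button is held fully down at about 8 mm/s (24 mm after 3 s, 32 mm after 4 s, 56 mm after 7 s) and creeps back after release. Past 56 mm is an over-long purge. The green strip beside the slot marks the right zone.
- caliper: Loose slim steel caliper, 130 mm long (its x), lying on the counter beyond the nest; leave it alone.
- lens_loop: Loose steel lens loop, 130 mm long (its x), a small ring on a flat handle, lying on the counter beyond the nest; leave it alone.
- iris_hook: Loose titanium iris hook, 135 mm long (its x), lying on the counter beyond the nest; leave it alone.
- magnifier: Loose glass lens in a chrome ring of 70 mm diameter with a short handle, 10 mm high, lying on the counter beyond the nest; leave it alone.
There are look-alikes about, which are no part of the job. Leave any brown look-alike of the plate alone.

How it is judged:
By the outcome, as a careful person would: the job done as asked, in the order asked, and still so for the second after the job is handed in, with the robot touching nothing.
It also fails if it takes over 69 s, if anything falls off the work surface, if the arm or the gripper's body presses on something with over 40 N, if the wrist force passes 120 N, or if a joint passes its speed limit or range.

## Working session

There is one attempt and no reset: what is moved stays moved. The work goes in short steps, Python scripts to look and compute and a tool call to move; the robot and the scene stay as the last step left them, time stands still between calls to the robot, and variables do not carry over. Pictures are saved under pics/ and viewed, and the job is handed in when it is done.

Besides the shell and the picture viewer there is one more tool, called as name(argument=value, ...) on one line, values as JSON. carry_out: Moves the arm, as the interface text tells. Shift numbers are shares of 40 mm and turn numbers shares of 4 degrees, none past 1 either way. Its arguments: {"type":"object","properties":{"rows":{"type":"array"}},"required":["rows"]}

```bash
mkdir -p pics; ls; cat > h.py <<'E'
import numpy as np,cv2
from plant import *
E
python3 - <<'E'
from h import *
s=state();print(s)
for n in("scene","top"):
    i=camera_info(n);print(n,i); cv2.imwrite(f"pics/{n}0.png",grab_frame(n))
print(camera_info("wrist"),tip_extent)
E
```

```text
pics
{'time': 0.0, 'joint_pos': array([-1.22402494e+00,  5.33387533e-02,  1.61428470e+00, -1.71010086e-05,
        1.47600944e+00, -1.19006372e-01]), 'joint_vel': array([-5.67839812e-04,  2.14194041e-04,  1.20223083e-03, -1.28490270e-03,
        3.12314831e-04,  8.34824559e-05]), 'joint_efforts': array([-5.27705797e-04, -3.93674254e+01, -3.70181537e+01, -3.05420508e-04,
        7.05950733e-03,  1.70407048e-07]), 'tool_pos': array([ 0.28052976, -0.55797374,  0.30267965]), 'tool_rot': array([ 0.60234063, -0.60145246,  0.37167496, -0.37053803]), 'contact_force': array([-0.64415573, -0.1871199 ,  0.14093691]), 'ft_torque': array([ 0.02063956,  0.04644194, -0.0019994 ]), 'gripper_width': 1.0008314841301416}
scene {'intrinsics': array([[401.3937501 ,   0.        , 287.67870102],
       [  0.        , 401.3937501 , 212.00827777],
       [  0.        ,   0.        ,   1.        ]]), 'xyz': array([1.10433929, 0.33988348, 0.6243346 ]), 'rotation': array([-0.22004735,  0.46023999,  0.77117202, -0.38085696])}
top {'intrinsics': array([[438.3949974 ,   0.        , 283.12739857],
       [  0.        , 438.3949974 , 209.32786085],
       [  0.        ,   0.        ,   1.        ]]), 'xyz': array([2.72044382e-01, 2.41443775e-04, 1.04243992e+00]), 'rotation': array([-0.08216864,  0.72341567, -0.68096843,  0.07874066])}
{'intrinsics': array([[345.8106727 ,   0.        , 280.81707982],
       [  0.        , 345.8106727 , 206.05163359],
       [  0.        ,   0.        ,   1.        ]]), 'tool_from_camera': array([[ 9.99997841e-01, -2.03151515e-03,  4.36371804e-04,
        -1.78680133e-03],
       [-1.01602224e-03, -2.94879406e-01,  9.55533936e-01,
        -6.95903432e-02],
       [-1.81250461e-03, -9.55532317e-01, -2.94880834e-01,
         7.60852071e-02],
       [ 0.00000000e+00,  0.00000000e+00,  0.00000000e+00,
         1.00000000e+00]])} 0.0726
```

View pics/scene0.png

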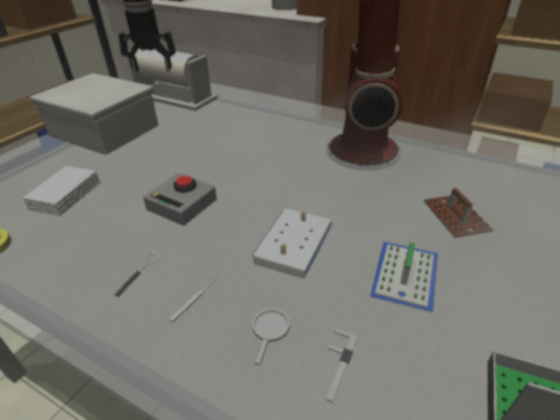

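View pics/top0.png

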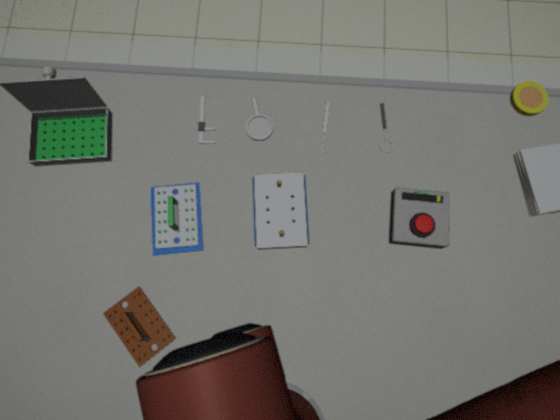

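The top view shows the green-handled plate on the blue mat at about (176,217), the brown look-alike at (140,326) with a dark handle, the nest at (280,210) and the console with its red button at (424,224). The plate on the blue mat with the green bar is the one described. I'll enlarge it to confirm.

```bash
cat >> h.py <<'E'
from scipy.spatial.transform import Rotation as R
def rot(q): return R.from_quat([q[1],q[2],q[3],q[0]]).as_matrix()
def campose(n):
    i=camera_info(n);K=i["intrinsics"]
    if n=="wrist":
        s=state();T=np.eye(4);T[:3,:3]=rot(s["tool_rot"]);T[:3,3]=s["tool_pos"];T=T@i["tool_from_camera"];return K,T[:3,:3],T[:3,3]
    return K,rot(i["rotation"]),np.array(i["xyz"])
def unproj(c,uv,z):
    K,Rm,t=c; d=Rm@np.linalg.inv(K)@[uv[0],uv[1],1]; return t+d*(z-t[2])/d[2]
def proj(c,p):
    K,Rm,t=c; q=K@(Rm.T@(np.asarray(p)-t)); return q[:2]/q[2]
def crop(img,x0,y0,x1,y1,f,name):
    cv2.imwrite(name,cv2.resize(img[y0:y1,x0:x1],None,fx=f,fy=f,interpolation=cv2.INTER_CUBIC))
E
python3 - <<'E'
from h import *
a=cv2.imread("pics/top0.png");crop(a,140,165,315,265,4.5,"pics/c1.png");crop(a,380,175,460,255,7,"pics/c2.png")
c=campose("top")
print("nest pins",unproj(c,(279,184),.055),unproj(c,(281.5,233),.055))
E
```

```text
nest pins [0.56121281 0.02536716 0.055     ] [0.4453497  0.01241601 0.055     ]
```

View pics/c1.png

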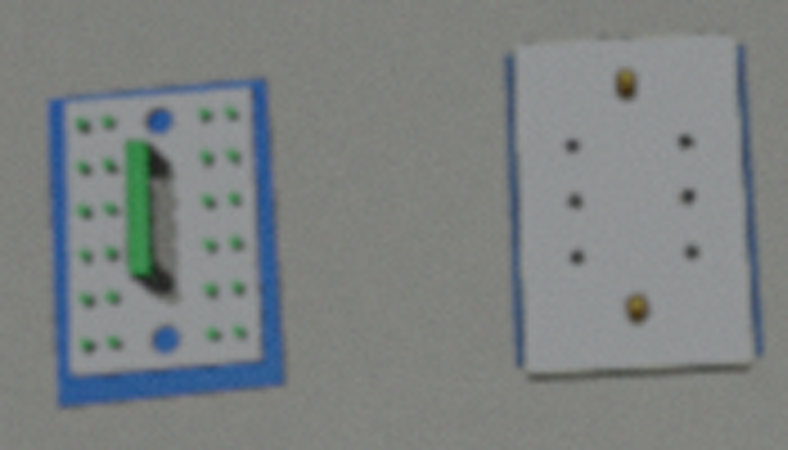

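View pics/c2.png

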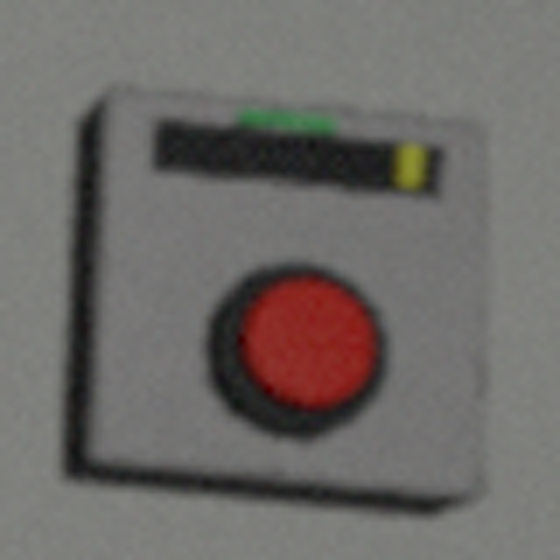

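```bash
python3 - <<'E'
from h import *
c=campose("top")
def q(cx,cy,z,f=4.5,x0=140,y0=165): return unproj(c,((cx+.5)/f-.5+x0,(cy+.5)/f-.5+y0),z)
def rep(n,P):
    P=np.array(P);print(n,P.round(4).tolist(),'mean',P.mean(0).round(4))
h=[q(160,120,.009),q(165,339,.009)];rep("holes",h)
d=h[0]-h[1];print(np.linalg.norm(d),np.degrees(np.arctan2(d[1],d[0])))
pc=[q(65,100,.009),q(250,86,.009),q(263,358,.009),q(72,376,.009)];rep("plate corners",pc)
e=[q(128,141,.06),q(149,141,.06),q(153,275,.06),q(131,278,.06)];rep("bar",e)
nc=[q(514,46,.03),q(738,38,.03),q(756,362,.03),q(528,373,.03)];rep("nest corners",nc)
for a,b in((0,1),(1,2),(2,3),(3,0)):
    d=nc[a]-nc[b];print(np.linalg.norm(d),np.degrees(np.arctan2(d[1],d[0])))
p=[q(626,91,.03),q(637,315,.03)];rep("pin base?",p)
p=[q(625,74,.055),q(637,299,.055)];rep("pin tops",p);d=p[0]-p[1];print(np.linalg.norm(d),np.degrees(np.arctan2(d[1],d[0])))
# scene/top button triangulation
for z in (.05,.055,.06,.065,.07):
    b=q(312,343,z,7,380,175);print(z,b.round(4),proj(campose("scene"),b))
a=cv2.imread("pics/scene0.png")
crop(a,140,165,225,225,8,"pics/c3.png");crop(a,250,200,340,275,8,"pics/c4.png");crop(a,365,235,445,310,8,"pics/c5.png")
s=state();T=rot(s["tool_rot"]);print(T)
E
```

```text
holes [[0.5408, 0.2785, 0.009], [0.4215, 0.262, 0.009]] mean [0.4812 0.2702 0.009 ]
0.12042176497413087 7.890862324557276
plate corners [[0.5489, 0.3313, 0.009], [0.5629, 0.2318, 0.009], [0.4146, 0.2092, 0.009], [0.399, 0.3085, 0.009]] mean [0.4813 0.2702 0.009 ]
bar [[0.5154, 0.2799, 0.06], [0.5161, 0.2691, 0.06], [0.4464, 0.2589, 0.06], [0.4442, 0.2698, 0.06]] mean [0.4805 0.2694 0.06  ]
nest corners [[0.5878, 0.0881, 0.03], [0.5996, -0.0317, 0.03], [0.425, -0.0497, 0.03], [0.4122, 0.0676, 0.03]] mean [0.5062 0.0186 0.03  ]
0.12034017954242839 95.62602293977984
0.17552703114639723 5.883807909562304
0.11795473251976181 -83.75287257843159
0.17683252971321195 -173.3428825268396
pin base? [[0.5664, 0.0265, 0.03], [0.4459, 0.0133, 0.03]] mean [0.5061 0.0199 0.03  ]
pin tops [[0.5683, 0.027, 0.055], [0.4498, 0.0135, 0.055]] mean [0.5091 0.0202 0.055 ]
0.11928806402476483 6.515149519735802
0.05 [ 0.4882 -0.3148  0.05  ] [181.36856769 185.56099849]
0.055 [ 0.4871 -0.3132  0.055 ] [181.79266846 183.88755601]
0.06 [ 0.486  -0.3116  0.06  ] [182.21919351 182.20454767]
0.065 [ 0.4849 -0.31    0.065 ] [182.64816369 180.51189122]
0.07 [ 0.4838 -0.3085  0.07  ] [183.07960007 178.80950344]
[[ 4.49119695e-01 -6.44105625e-04  8.93471368e-01]
 [-8.93469617e-01  1.78323216e-03  4.49120100e-01]
 [-1.88254766e-03 -9.99998203e-01  2.25395878e-04]]
```

View pics/c3.png

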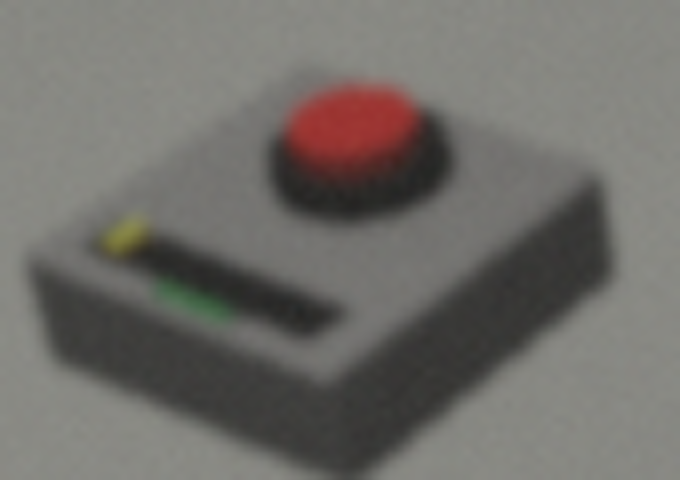

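View pics/c4.png

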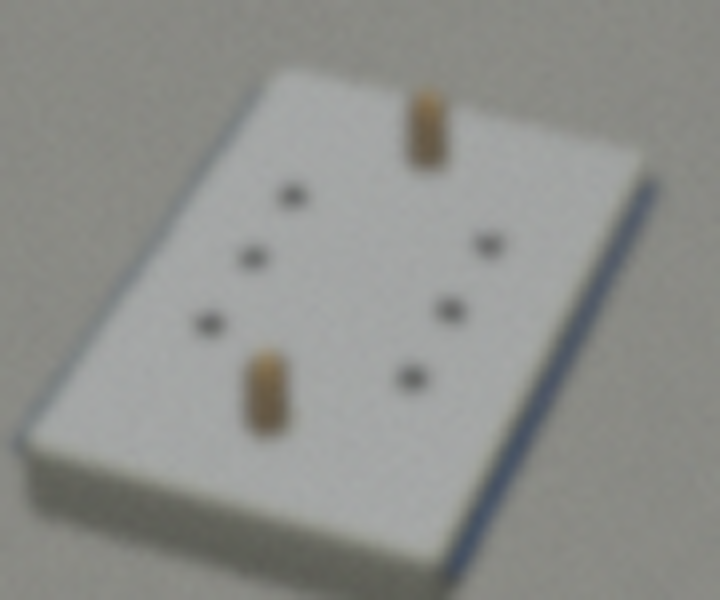

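carry_out(rows=[[[0,0,-0.31,0.375,0.96,0,85],[0,0,-0.31,0.375,0.96,0,85],[0,0,-0.31,0.375,0.96,0,85],[0,0,-0.31,0.375,0.96,0,85],[0,0,-0.31,0.375,0.96,0,85]]])

```text
time: 0.6
tool_pos: [0.3558, -0.3647, 0.3033]
tool_rot: [0.581, -0.581, 0.404, -0.403]
contact_force: [0.5, 0.4, 0.1]
gripper_width: 0.998
```

carry_out(rows=[[[0,0,-0.31,0.375,0.96,0,85],[0,0,-0.31,0.375,0.96,0,85],[0,0,-0.31,0.375,0.96,0,85],[0,0,-0.31,0.375,0.96,0,85],[0,0,-0.31,0.375,0.96,0,85]]])

```text
time: 1.1
tool_pos: [0.4308, -0.1727, 0.3035]
tool_rot: [0.558, -0.558, 0.434, -0.434]
contact_force: [0.8, -0.3, 0.4]
gripper_width: 0.992
```

carry_out(rows=[[[0,0,-0.31,0.375,0.96,0,85],[0,0,-0.31,0.375,0.96,0,85],[0,0,-0.31,0.375,0.96,0,85],[0,0,-0.31,0.375,0.96,0,85],[0,0,-0.31,0.375,0.96,0,85]]])

```text
time: 1.6
tool_pos: [0.5058, 0.0194, 0.3035]
tool_rot: [-0.534, 0.534, -0.464, 0.464]
contact_force: [0.3, 0.3, 0.6]
gripper_width: 0.996
```

carry_out(rows=[[[0,0,0,0,0,0,85],[0,0,0,0,0,0,85],[0,0,0,0,0,0,85]]])

```text
time: 1.9
tool_pos: [0.5054, 0.017, 0.3035]
tool_rot: [-0.534, 0.534, -0.464, 0.464]
contact_force: [-0.2, -1.6, -0.2]
gripper_width: 0.993
```

```bash
python3 - <<'E'
from h import *
s=state();T=rot(s["tool_rot"]);print(s["tool_pos"],T.round(4))
a=grab_frame("wrist");cv2.imwrite("pics/w1.png",a)
c=campose("wrist")
for p in([.567,.0265,.055],[.447,.013,.055]):print(proj(c,p))
E
```

```text
[0.50537899 0.0169969  0.30350033] [[ 1.401e-01 -8.000e-04  9.901e-01]
 [-9.901e-01 -3.000e-04  1.401e-01]
 [ 2.000e-04 -1.000e+00 -8.000e-04]]
[281.41835312 114.68364351]
[278.19672102 240.2728293 ]
```

View pics/w1.png

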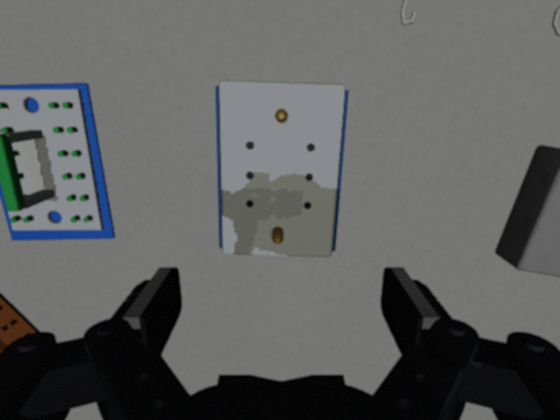

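```bash
python3 - <<'E'
from h import *
a=cv2.imread("pics/w1.png");crop(a,210,75,355,265,3.1,"pics/c6.png")
E
```

```text
(no output)
```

View pics/c6.png

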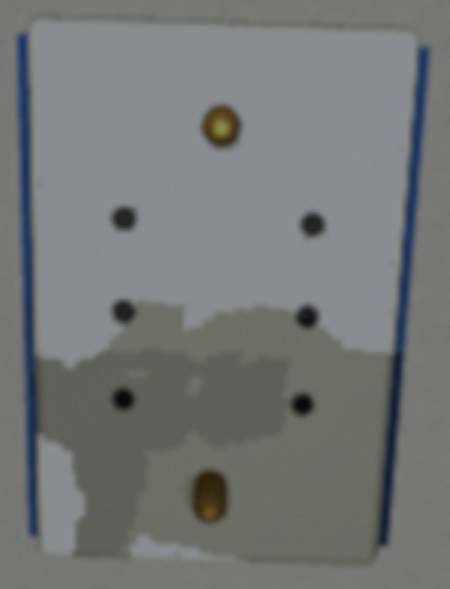

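```bash
python3 - <<'E'
from h import *
c=campose("wrist")
def q(cx,cy,z,f=3.1,x0=210,y0=75): return unproj(c,((cx+.5)/f-.5+x0,(cy+.5)/f-.5+y0),z)
for P in ([q(221,126,.055),q(209,511,.055)],[q(221,125,.03),q(209,483,.03)],[q(33,22,.03),q(415,34,.03),q(378,561,.03),q(42,553,.03)],[q(124,218,.03),q(312,224,.03),q(302,404,.03),q(123,399,.03)]):
    P=np.array(P);d=P[0]-P[-1];print(P.round(4).tolist(),P.mean(0).round(4),np.linalg.norm(d),np.degrees(np.arctan2(d[1],d[0])))
E
```

```text
[[0.5664, 0.0268, 0.055], [0.4477, 0.0142, 0.055]] [0.507  0.0205 0.055 ] 0.11941220682507346 6.070554586304177
[[0.5656, 0.0267, 0.03], [0.4475, 0.0144, 0.03]] [0.5066 0.0206 0.03  ] 0.11875264720566014 5.9310624198259445
[[0.5876, 0.087, 0.03], [0.6001, -0.0278, 0.03], [0.4267, -0.0482, 0.03], [0.4136, 0.0688, 0.03]] [0.507  0.0199 0.03  ] 0.17501529710115477 5.9804373563600475
[[0.5331, 0.0533, 0.03], [0.5394, -0.0062, 0.03], [0.4798, -0.0126, 0.03], [0.4733, 0.0469, 0.03]] [0.5064 0.0204 0.03  ] 0.060070186971026195 6.066036817378559
```

carry_out(rows=[[[0,0,0,-0.086,0.904,0,85],[0,0,0,-0.086,0.904,-0.3,85],[0,0,0,-0.086,0.904,-0.3,85],[0,0,0,-0.086,0.904,-0.3,85],[0,0,0,-0.086,0.904,-0.3,85]]])

```text
time: 2.45
tool_pos: [0.4884, 0.1984, 0.2556]
tool_rot: [0.534, -0.533, 0.464, -0.464]
contact_force: [0.1, -0.9, 0.4]
gripper_width: 0.996
```

carry_out(rows=[[[0,0,0,-0.086,0.904,-0.3,85],[0,0,0,-0.086,0.904,0,85],[0,0,0,0,0,0,85],[0,0,0,0,0,0,85],[0,0,0,0,0,0,85]]])

```text
time: 2.95
tool_pos: [0.4821, 0.2694, 0.2441]
tool_rot: [0.534, -0.534, 0.464, -0.464]
contact_force: [0.4, 0.3, 0.3]
gripper_width: 0.992
```

```bash
python3 - <<'E'
from h import *
s=state();T=rot(s["tool_rot"]);print(s["tool_pos"],T.round(4))
c=campose("wrist")
a=grab_frame("wrist");cv2.imwrite("pics/w2.png",a)
for p in([.5406,.2785,.009],[.4218,.262,.009],[.4812,.2702,.064]):print(proj(c,p))
E
```

```text
[0.48206565 0.26939227 0.24410863] [[ 1.389e-01  4.000e-04  9.903e-01]
 [-9.903e-01 -3.000e-04  1.389e-01]
 [ 3.000e-04 -1.000e+00  3.000e-04]]
[281.68100835 119.39318728]
[281.65109315 248.27237569]
[281.96867499 205.16450009]
```

View pics/w2.png

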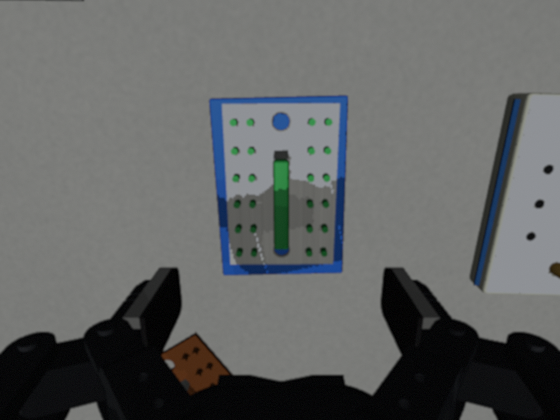

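The wrist view shows the plate below the tool: front hole at (281,121), and the green bar from about (281,152) to (281,252), aligned with the fingers. This is the green-handled plate; the brown one stays at the lower left.

```bash
python3 - <<'E'
from h import *
a=cv2.imread("pics/w2.png");crop(a,205,90,355,280,3.1,"pics/c7.png")
c=campose("wrist")
hsv=cv2.cvtColor(a,cv2.COLOR_BGR2HSV)
# front hole centroid (blue inside)
m=cv2.inRange(hsv[106:138,262:302],(100,120,30),(130,255,255));ys,xs=np.nonzero(m);u=(xs.mean()+262,ys.mean()+106);print(u,m.sum()/255)
print("hole mat-level/plate top",unproj(c,u,.004),unproj(c,u,.009))
# pegs
g=cv2.inRange(hsv,(45,90,20),(80,255,255));n,l,st,ce=cv2.connectedComponentsWithStats(g)
k=[i for i in range(1,n) if 10<st[i,4]<200];P=np.array([unproj(c,ce[i],.012) for i in k]);print(len(k),P.mean(0)); 
for i in k: print(ce[i].round(1),st[i,4],end=' ')
i=max(range(1,n),key=lambda i:st[i,4]);print(st[i],ce[i])
E
```

```text
(np.float64(280.52358490566036), np.float64(121.01415094339623)) 212.0
hole mat-level/plate top [0.53890141 0.27919199 0.004     ] [0.53918681 0.27923127 0.009     ]
24 [0.47891526 0.27061439 0.012     ]
[233. 122.] 37 [249.8 121.9] 34 [311.5 121.5] 32 [328.  121.5] 36 [310.8 150.3] 34 [327.  150.2] 35 [234.2 150.6] 35 [250.5 150.5] 32 [235.5 177.9] 33 [251.5 177.9] 35 [310.3 177.6] 33 [326.3 177.5] 31 [236.7 203.8] 33 [252.1 203.7] 30 [309.5 203.4] 33 [325.2 203.3] 32 [237.8 228.6] 34 [253.  228.3] 30 [309.  228.2] 31 [324.2 228.2] 32 [239.  252.1] 33 [253.4 252.3] 28 [308.8 252.1] 29 [323.5 252. ] 32 [ 274  159   15   90 1260] [280.79126984 202.52222222]
```

View pics/c7.png

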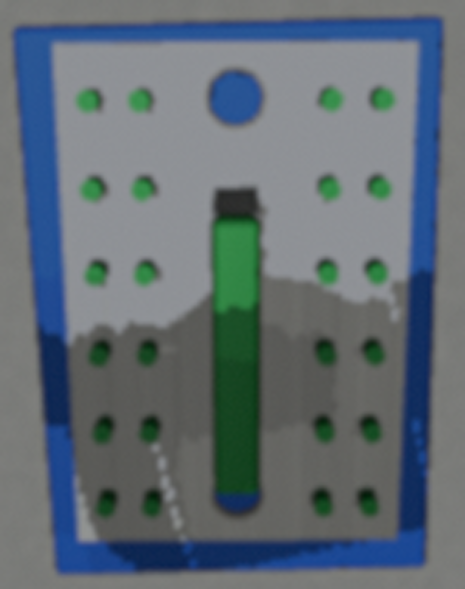

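carry_out(rows=[[[0,0,0,0,0.025,-0.7,85],[0,0,0,0,0,-0.7,85],[0,0,0,0,0,-0.7,85],[0,0,0,0,0,-0.7,85],[0,0,0,0,0,-0.5,85]]])

```text
time: 3.5
tool_pos: [0.4813, 0.2701, 0.1102]
tool_rot: [-0.533, 0.534, -0.464, 0.464]
contact_force: [0.2, 0.4, -0.3]
gripper_width: 0.994
```

carry_out(rows=[[[0,0,0,0,0,0,60],[0,0,0,0,0,0,40],[0,0,0,0,0,0,20],[0,0,0,0,0,0,0],[0,0,0,0,0,0,0]]])

```text
time: 4.0
tool_pos: [0.4826, 0.2715, 0.1135]
tool_rot: [0.535, -0.534, 0.462, -0.464]
contact_force: [0.7, -6.6, 5.4]
gripper_width: 0.139
```

carry_out(rows=[[[0,0,0,0,0,0,0],[0,0,0,0,0,0,0],[0,0,0,0,0,0,0]]])

```text
time: 4.3
tool_pos: [0.4826, 0.2717, 0.1136]
tool_rot: [0.535, -0.534, 0.463, -0.464]
contact_force: [-0.8, -2.1, 6.0]
gripper_width: 0.119
```

carry_out(rows=[[[0,0,0,0,0,0.2,0],[0,0,0,0,0,0.5,0],[0,0,0,0,0,0.6,0],[0,0,0,0,0,0.6,0],[0,0,0,0,0,0.6,0]]])

```text
time: 4.8
tool_pos: [0.4806, 0.2716, 0.2117]
tool_rot: [-0.533, 0.535, -0.464, 0.463]
contact_force: [0.7, 0.5, -5.4]
gripper_width: 0.129
```

carry_out(rows=[[[0,0,0,0,0,0.2,0],[0,0,0,0,0,0,0],[0,0,0,0,0,0,0]]])

```text
time: 5.1
tool_pos: [0.4808, 0.2715, 0.2182]
tool_rot: [-0.533, 0.535, -0.464, 0.463]
contact_force: [0.6, 0.1, -4.9]
gripper_width: 0.125
```

```bash
python3 - <<'E'
from h import *
s=state();T=rot(s["tool_rot"]);print(s["tool_pos"],T.round(4),s["contact_force"],s["gripper_width"])
a=grab_frame("wrist");cv2.imwrite("pics/w3.png",a);cv2.imwrite("pics/s3.png",grab_frame("scene"))
E
```

```text
[0.48077557 0.27148522 0.21820443] [[ 1.408e-01 -2.500e-03  9.900e-01]
 [-9.900e-01 -8.000e-04  1.408e-01]
 [ 5.000e-04 -1.000e+00 -2.600e-03]] [ 0.57036261  0.14795131 -4.87097009] 0.12454627649160449
```

View pics/w3.png

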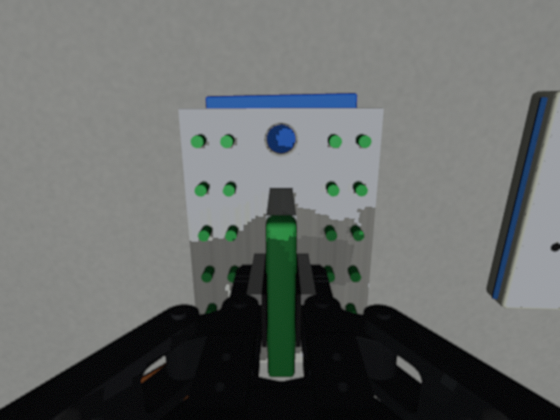

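View pics/s3.png

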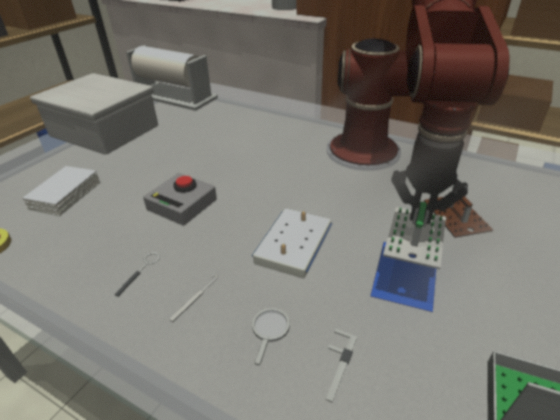

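```bash
cat > fit.py <<'E'
from h import *
def pegs(a,amax=400):
    hsv=cv2.cvtColor(a,cv2.COLOR_BGR2HSV)
    g=cv2.inRange(hsv,(45,90,20),(80,255,255));n,l,st,ce=cv2.connectedComponentsWithStats(g)
    return [(ce[i],st[i]) for i in range(1,n) if 10<st[i,4]<amax]
E
python3 - <<'E'
from fit import *
from scipy.optimize import least_squares
# spacing from w2 (pose then: saved)
K=camera_info("wrist")["intrinsics"];Tc=camera_info("wrist")["tool_from_camera"]
a=cv2.imread("pics/w2.png")
Rt=np.array([[.1389,.0004,.9903],[-.9903,-.0003,.1389],[.0003,-1,.0003]]);t=np.array([.48206565,.26939227,.24410863])
T=np.eye(4);T[:3,:3]=Rt;T[:3,3]=t;W=T@Tc;c=(K,W[:3,:3],W[:3,3])
P=np.array([unproj(c,p,.015) for p,_ in pegs(a)]);
m=P.mean(0)
th=np.radians(8.0);ux=np.array([np.cos(th),np.sin(th)]);uy=np.array([-ux[1],ux[0]])
X=(P[:,:2]-m[:2])@ux;Y=(P[:,:2]-m[:2])@uy
o=np.argsort(X);print(np.c_[X[o],Y[o]].round(4).reshape(6,-1)[:, ::2],m)
a=cv2.imread("pics/w3.png")
for p,s in pegs(a):print(p.round(1),s.tolist())
E
```

```text
[[-0.0599 -0.0598 -0.0597 -0.0597]
 [-0.0359 -0.0358 -0.0357 -0.0357]
 [-0.0121 -0.012  -0.0119 -0.0119]
 [ 0.0117  0.0117  0.0119  0.0119]
 [ 0.0358  0.0358  0.0359  0.0359]
 [ 0.0597  0.0598  0.06    0.06  ]] [0.47964631 0.27076581 0.015     ]
[197.6 141. ] [191, 135, 14, 13, 143]
[226.8 140.9] [221, 135, 13, 13, 132]
[334.7 140.9] [329, 135, 13, 13, 131]
[363.6 140.8] [357, 135, 14, 13, 139]
[201.2 189.1] [195, 183, 13, 13, 132]
[229.  189.1] [223, 183, 12, 13, 126]
[332.3 189.1] [327, 183, 12, 13, 122]
[360.2 188.9] [354, 182, 14, 14, 133]
[204.4 233.5] [198, 226, 13, 15, 135]
[231.1 233.5] [225, 226, 12, 15, 134]
[330.2 233.2] [325, 226, 12, 15, 129]
[356.9 233. ] [351, 226, 13, 15, 136]
[207.5 274.1] [202, 267, 12, 15, 129]
[232.2 274. ] [228, 266, 10, 17, 103]
[329.2 273.8] [324, 266, 11, 17, 103]
[354.  273.8] [349, 266, 12, 16, 130]
[210.8 308.5] [206, 304, 10, 10, 69]
[350.6 308.4] [346, 304, 10, 10, 72]
```

```bash
cat >> fit.py <<'E'
def plate_in_tool(a,zp=.0125,rows=4):
    K=camera_info("wrist")["intrinsics"];Tc=camera_info("wrist")["tool_from_camera"]
    L=sorted(pegs(a),key=lambda q:q[0][1])[:4*rows]
    obj=[];im=[]
    for r in range(rows):
        for (p,_),y in zip(sorted(L[4*r:4*r+4],key=lambda q:q[0][0]),(.04,.026,-.026,-.04)):
            obj.append([.06-.024*r,y,zp]);im.append(p)
    ok,rv,tv=cv2.solvePnP(np.array(obj),np.array(im),K,None)
    e=cv2.projectPoints(np.array(obj),rv,tv,K,None)[0][:,0]-np.array(im)
    M=np.eye(4);M[:3,:3]=cv2.Rodrigues(rv)[0];M[:3,3]=tv[:,0]
    return Tc@M,np.abs(e).max()
def toolT():
    s=state();T=np.eye(4);T[:3,:3]=rot(s["tool_rot"]);T[:3,3]=s["tool_pos"];return T
E
python3 - <<'E'
from fit import *
P,e=plate_in_tool(cv2.imread("pics/w3.png"));print(P.round(4),e)
W=toolT()@P;print("world",W.round(4),"yaw",np.degrees(np.arctan2(W[1,0],W[0,0])))
# nest
K=camera_info("wrist")["intrinsics"];Tc=camera_info("wrist")["tool_from_camera"]
f=3.1;px=[(124,218),(312,224),(124,311),(307,317),(123,399),(302,404),(221,126)]
im=np.array([((x+.5)/f-.5+210,(y+.5)/f-.5+75) for x,y in px])
obj=np.array([[.03,.03,0],[.03,-.03,0],[0,.03,0],[0,-.03,0],[-.03,.03,0],[-.03,-.03,0],[.06,0,.025]])
ok,rv,tv=cv2.solvePnP(obj,im,K,None);print(cv2.projectPoints(obj,rv,tv,K,None)[0][:,0]-im)
M=np.eye(4);M[:3,:3]=cv2.Rodrigues(rv)[0];M[:3,3]=tv[:,0]
T=np.eye(4);T[:3,:3]=[[.1401,-.0008,.9901],[-.9901,-.0003,.1401],[.0002,-1,-.0008]];T[:3,3]=[.50537899,.0169969,.30350033]
W=T@Tc@M;print(W.round(4),np.degrees(np.arctan2(W[1,0],W[0,0])))
# 3-DoF fit of nest with z=.03, flat
from scipy.optimize import least_squares
C=T@Tc;c=(K,C[:3,:3],C[:3,3])
def r(v):
    A=R.from_euler('z',v[2]).as_matrix();return np.ravel([proj(c,A@o+[v[0],v[1],.03])-i for o,i in zip(obj,im)])
s=least_squares(r,[.506,.02,.1]);print(s.x,np.degrees(s.x[2]),np.abs(s.fun).max())
E
```

```text
[[ 0.0014 -1.      0.0039 -0.002 ]
 [-0.0145 -0.0039 -0.9999  0.1121]
 [ 0.9999  0.0014 -0.0145 -0.0034]
 [ 0.      0.      0.      1.    ]] 0.8610802150628274
world [[ 0.9902 -0.1394 -0.0102  0.4766]
 [ 0.1393  0.9902 -0.0046  0.2727]
 [ 0.0108  0.0031  0.9999  0.1055]
 [ 0.      0.      0.      1.    ]] yaw 8.008559466355123
[[  737.84425896   587.45312099]
 [-2674.49517272  1464.64361251]
 [ 2776.38445634  -886.96502324]
 [ 2279.73069364   805.57445722]
 [-1786.88559713  2318.20491852]
 [  714.48118967   976.52908882]
 [  159.5761705  -3115.7419488 ]]
[[-0.9971  0.0751 -0.001   0.5893]
 [-0.0744 -0.9894 -0.1241  0.0327]
 [-0.0104 -0.1236  0.9923  0.3707]
 [ 0.      0.      0.      1.    ]] -175.73538562983902
[0.5063898  0.02061834 0.10773502] 6.172761935687601 0.3558326612959206
```

carry_out(rows=[[[0,0,-0.066,0.05,-0.4,0,0],[0,0,-0.066,0.107,-0.9,0,0],[0,0,-0.066,0.107,-0.9,0,0],[0,0,-0.066,0.107,-0.9,0,0],[0,0,-0.066,0.107,-0.9,0,0]]])

```text
time: 5.7
tool_pos: [0.5002, 0.1097, 0.2188]
tool_rot: [-0.528, 0.529, -0.47, 0.469]
contact_force: [-0.1, -0.3, -5.0]
gripper_width: 0.131
```

carry_out(rows=[[[0,0,-0.066,0.107,-0.9,0,0],[0,0,-0.064,0.107,-0.9,0,0],[0,0,0,0.053,-0.5,0,0],[0,0,0,0,0,0,0],[0,0,0,0,0,0,0]]])

```text
time: 6.2
tool_pos: [0.5109, 0.0191, 0.2191]
tool_rot: [-0.526, 0.526, -0.473, 0.472]
contact_force: [0.4, 1.1, -4.2]
gripper_width: 0.13
```

carry_out(rows=[[[0,0,0,0,0,-0.3,0],[0,0,0,0,0,-0.4,0],[0,0,0,0,0,-0.2,0],[0,0,0,0,0,0,0],[0,0,0,0,0,0,0]]])

```text
time: 6.7
tool_pos: [0.5113, 0.0202, 0.1837]
tool_rot: [-0.527, 0.527, -0.472, 0.472]
contact_force: [0.1, 0.3, -3.9]
gripper_width: 0.127
```

```bash
python3 - <<'E'
from fit import *
T=toolT();a=grab_frame("wrist");cv2.imwrite("pics/w4.png",a)
s=grab_frame("scene");cv2.imwrite("pics/s4.png",s)
P,e=plate_in_tool(a);W=T@P;print(T.round(4),W.round(4),np.degrees(np.arctan2(W[1,0],W[0,0])),e)
crop(a,150,80,410,280,3,"pics/c8.png");crop(s,240,170,350,280,5.4,"pics/c9.png")
E
```

```text
[[ 1.097e-01 -5.000e-04  9.940e-01  5.113e-01]
 [-9.940e-01  1.000e-04  1.097e-01  2.020e-02]
 [-1.000e-04 -1.000e+00 -5.000e-04  1.837e-01]
 [ 0.000e+00  0.000e+00  0.000e+00  1.000e+00]] [[ 9.940e-01 -1.085e-01 -1.440e-02  5.077e-01]
 [ 1.085e-01  9.941e-01 -2.300e-03  2.180e-02]
 [ 1.460e-02  7.000e-04  9.999e-01  7.150e-02]
 [ 0.000e+00  0.000e+00  0.000e+00  1.000e+00]] 6.2295147213682265 0.8722660245443876
```

View pics/c8.png

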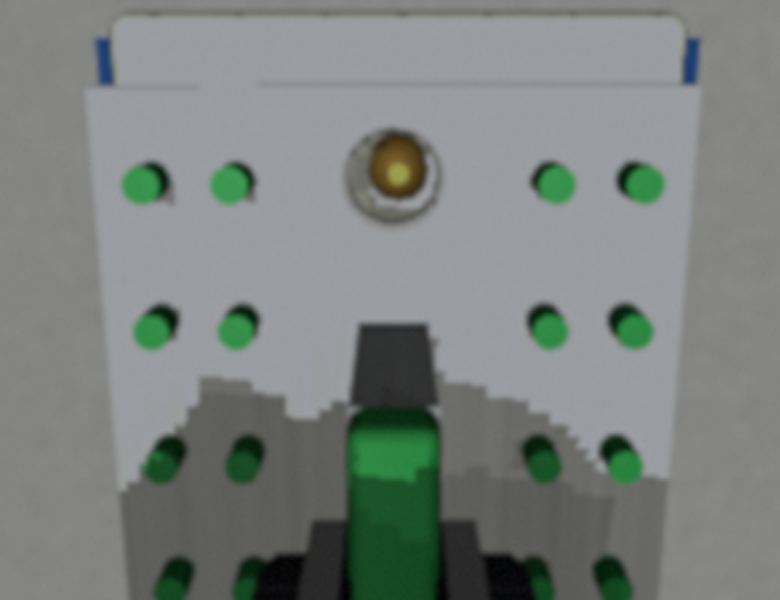

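View pics/c9.png

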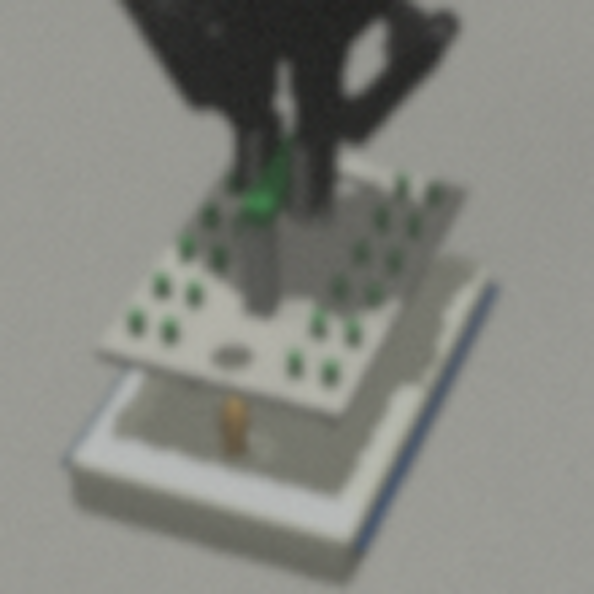

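```bash
python3 - <<'E'
from fit import *
c=campose("wrist")
q=lambda x,y,z: unproj(c,((x+.5)/3-.5+150,(y+.5)/3-.5+80),z)
print(c[2])
for z in(.077,.079,.080):print(z,q(393.5,175.5,z))
print(q(398,174,.055),q(398,161,.031))
E
```

```text
[0.58657359 0.03002112 0.25434594]
0.077 [0.56820776 0.02788325 0.077     ]
0.079 [0.56841488 0.02790736 0.079     ]
0.08 [0.56851843 0.02791941 0.08      ]
[0.56629985 0.02680038 0.055     ] [0.566555   0.02670759 0.031     ]
```

carry_out(rows=[[[0,0,0,-0.045,-0.028,-0.15,0],[0,0,0,0,0,-0.2,0],[0,0,0,0,0,-0.1,0],[0,0,0,0,0,0,0],[0,0,0,0,0,0,0]]])

```text
time: 7.3
tool_pos: [0.5095, 0.0186, 0.1656]
tool_rot: [-0.526, 0.527, -0.472, 0.472]
contact_force: [-0.0, 0.4, -4.4]
gripper_width: 0.127
```

```bash
python3 - <<'E'
from fit import *
T=toolT();a=grab_frame("wrist");cv2.imwrite("pics/w5.png",a)
s=grab_frame("scene");cv2.imwrite("pics/s5.png",s)
print(T.round(4));print(state()["contact_force"])
crop(a,240,100,320,170,7,"pics/c10.png");crop(s,240,170,350,280,5.4,"pics/c11.png")
E
```

```text
[[ 1.088e-01 -5.000e-04  9.941e-01  5.095e-01]
 [-9.941e-01  1.000e-04  1.088e-01  1.860e-02]
 [-1.000e-04 -1.000e+00 -5.000e-04  1.656e-01]
 [ 0.000e+00  0.000e+00  0.000e+00  1.000e+00]]
[ 0.24525398  0.12912508 -4.48681599]
```

View pics/c10.png

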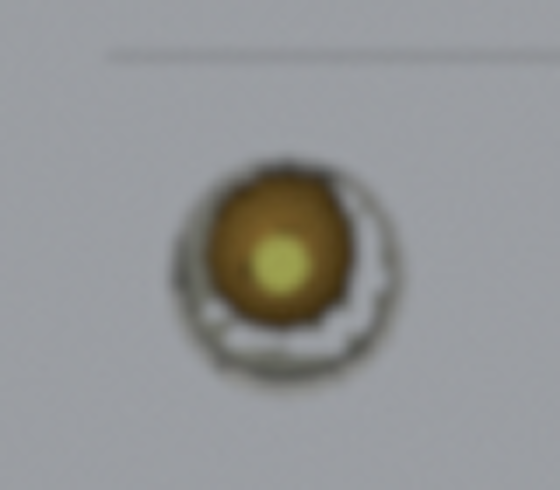

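View pics/c11.png

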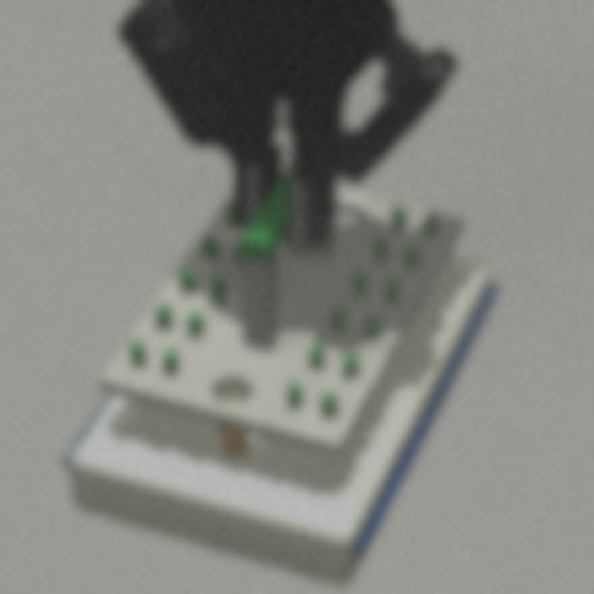

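carry_out(rows=[[[0,0,0,-0.005,0.01,0,0],[0,0,0,0,0,-0.1,0],[0,0,0,0,0,-0.1,0],[0,0,0,0,0,0,0]]])

```text
time: 7.8
tool_pos: [0.5088, 0.0191, 0.1569]
tool_rot: [-0.526, 0.527, -0.473, 0.471]
contact_force: [0.3, 1.1, -4.2]
gripper_width: 0.128
```

carry_out(rows=[[[0,0,0,0,0,-0.075,0],[0,0,0,0,0,-0.075,0],[0,0,0,0,0,0,0]]])

```text
time: 8.1
tool_pos: [0.509, 0.019, 0.1512]
tool_rot: [-0.526, 0.527, -0.472, 0.472]
contact_force: [-0.5, 0.4, -4.3]
gripper_width: 0.124
```

carry_out(rows=[[[0,0,0,0,0,-0.075,0],[0,0,0,0,0,-0.075,0],[0,0,0,0,0,-0.05,0],[0,0,0,0,0,0,0]]])

```text
time: 8.5
tool_pos: [0.5091, 0.019, 0.1434]
tool_rot: [-0.526, 0.527, -0.472, 0.472]
contact_force: [-0.5, -0.5, -4.7]
gripper_width: 0.129
```

carry_out(rows=[[[0,0,0,0,0,-0.04,0],[0,0,0,0,0,-0.04,0],[0,0,0,0,0,0,0]]])

```text
time: 8.8
tool_pos: [0.5093, 0.019, 0.1404]
tool_rot: [-0.526, 0.527, -0.472, 0.472]
contact_force: [-0.2, 0.8, -4.7]
gripper_width: 0.124
```

Underside is near 31 mm, still with no support force, so I'm lowering further in small steps.

carry_out(rows=[[[0,0,0,0,0,-0.03,0],[0,0,0,0,0,-0.02,0],[0,0,0,0,0,0,0]]])

```text
time: 9.1
tool_pos: [0.5096, 0.019, 0.1397]
tool_rot: [-0.526, 0.527, -0.472, 0.472]
contact_force: [-4.3, -0.0, 4.4]
gripper_width: 0.13
```

```bash
python3 - <<'E'
from fit import *
a=grab_frame("wrist");s=grab_frame("scene")
print(state()["contact_force"],state()["ft_torque"])
crop(a,150,80,410,280,3,"pics/c12.png");crop(s,240,170,350,280,5.4,"pics/c13.png")
E
```

```text
[-5.54072423 -0.49686357  5.39345136] [0.09583065 0.79394862 0.01945065]
```

View pics/c12.png

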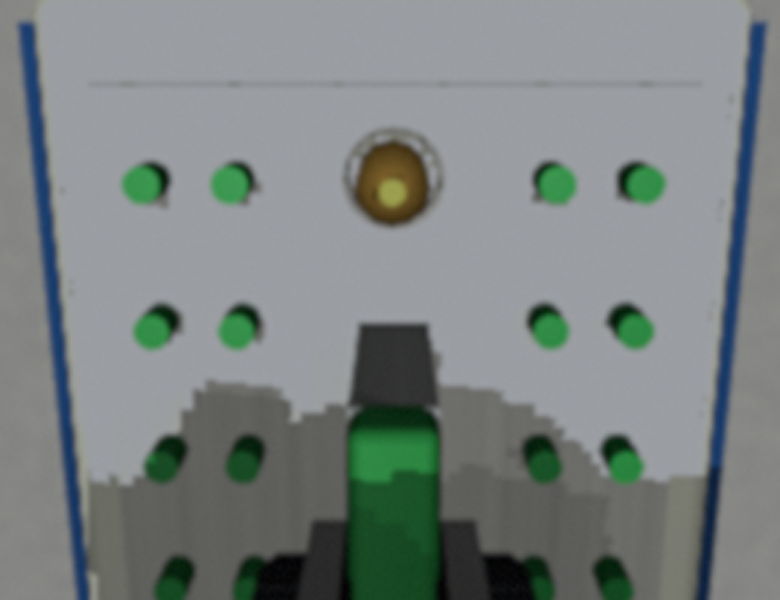

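View pics/c13.png

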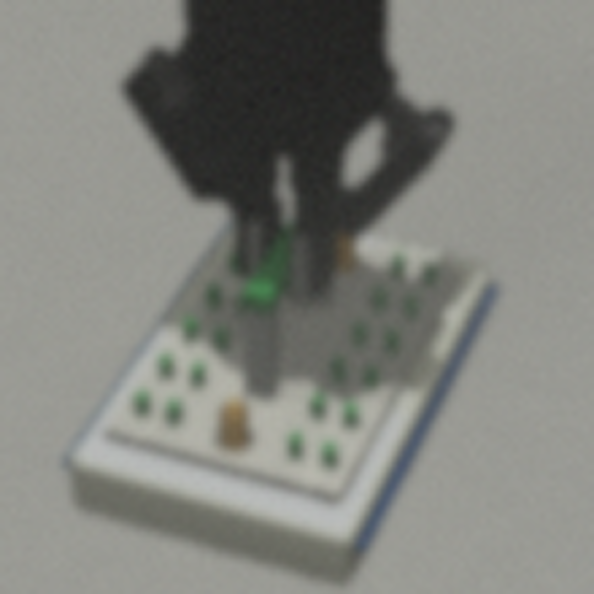

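carry_out(rows=[[[0,0,0,0,0,-0.02,0],[0,0,0,0,0,0,0]]])

```text
time: 9.4
tool_pos: [0.5096, 0.019, 0.1396]
tool_rot: [-0.526, 0.527, -0.472, 0.472]
contact_force: [-8.1, 0.9, 11.1]
gripper_width: 0.127
```

carry_out(rows=[[[0,0,0,0,0,0.01,20],[0,0,0,0,0,0,40],[0,0,0,0,0,0,60],[0,0,0,0,0,0,60],[0,0,0,0,0,0,60]]])

```text
time: 9.9
tool_pos: [0.5095, 0.019, 0.1382]
tool_rot: [0.527, -0.526, 0.472, -0.472]
contact_force: [-0.4, -1.1, -1.0]
gripper_width: 0.701
```

```bash
python3 - <<'E'
from fit import *
a=grab_frame("wrist");s=grab_frame("scene")
st=state();print(st["tool_pos"],st["contact_force"],st["gripper_width"])
P,e=plate_in_tool(a,rows=3);W=toolT()@P;print(W.round(4),e)
crop(a,120,60,440,300,2.5,"pics/c14.png");crop(s,240,170,350,280,5.4,"pics/c15.png")
E
```

```text
[0.50943293 0.01898495 0.13819156] [-0.38209444 -1.05366447 -0.09696661] 0.7000984813887947
[[ 0.9939 -0.1091 -0.0163  0.5062]
 [ 0.1093  0.994   0.0084  0.0204]
 [ 0.0153 -0.0101  0.9998  0.0275]
 [ 0.      0.      0.      1.    ]] 0.2781932571591881
```

View pics/c14.png

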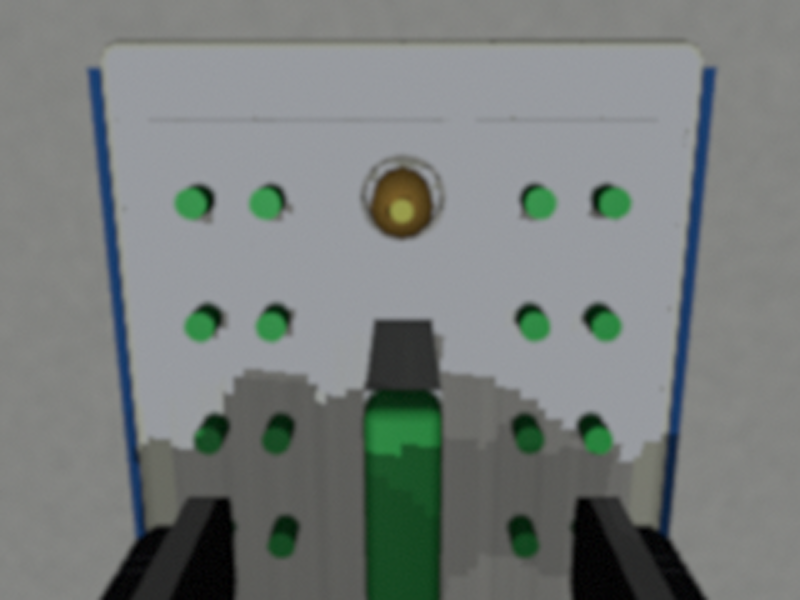

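View pics/c15.png

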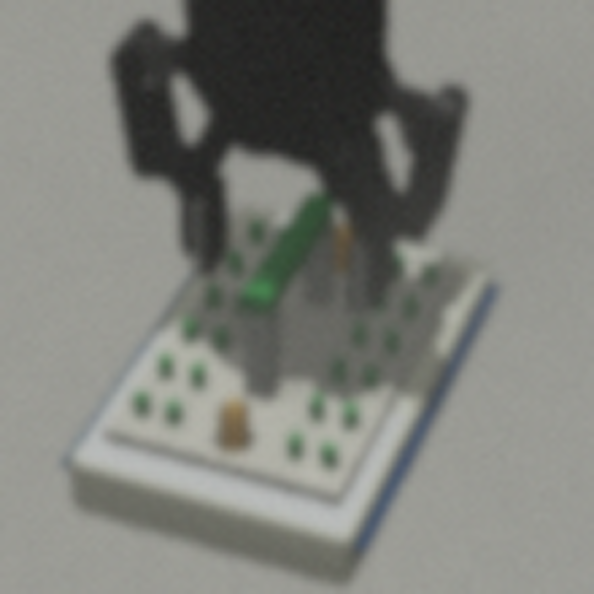

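carry_out(rows=[[[0,0,0,0,0,0.2,70],[0,0,0,0,0,0.5,70],[0,0,0,0,0,0.8,70],[0,0,0,0,0,0.8,60],[0,0,0,0,0,0.7,30]]])

```text
time: 10.5
tool_pos: [0.5096, 0.019, 0.2607]
tool_rot: [0.527, -0.526, 0.471, -0.473]
contact_force: [0.2, 0.6, 0.4]
gripper_width: 0.548
```

carry_out(rows=[[[0,0,0,-0.03,-0.5,0,0],[0,0,0,-0.06,-0.9,0,0],[0,0,0,-0.06,-0.9,0,0],[0,0,0,-0.06,-0.9,0,0],[0,0,0,-0.06,-0.9,0,0]]])

```text
time: 11.0
tool_pos: [0.4984, -0.1463, 0.2592]
tool_rot: [0.527, -0.526, 0.472, -0.472]
contact_force: [0.2, -0.1, -0.0]
gripper_width: 0.0
```

carry_out(rows=[[[0,0,0,-0.06,-0.9,0,0],[0,0,0,-0.06,-0.9,0,0],[0,0,0,-0.06,-0.9,0,0],[0,0,0,-0.06,-0.9,0,0],[0,0,0,-0.05,-0.5,0,0]]])

```text
time: 11.5
tool_pos: [0.4867, -0.3114, 0.259]
tool_rot: [-0.526, 0.526, -0.472, 0.473]
contact_force: [-0.4, -0.6, -0.4]
gripper_width: 0.004
```

carry_out(rows=[[[0,0,0,0,0,0,0],[0,0,0,0,0,0,0]]])

```text
time: 11.7
tool_pos: [0.487, -0.3085, 0.2584]
tool_rot: [0.527, -0.526, 0.472, -0.472]
contact_force: [-0.4, 0.8, -1.1]
gripper_width: -0.001
```

```bash
python3 - <<'E'
from fit import *
c=campose("wrist");a=grab_frame("wrist");cv2.imwrite("pics/w6.png",a);s=grab_frame("scene");cv2.imwrite("pics/s6.png",s);t=grab_frame("top");cv2.imwrite("pics/t6.png",t)
st=state();print(st["tool_pos"],st["contact_force"],st["gripper_width"])
hsv=cv2.cvtColor(a,cv2.COLOR_BGR2HSV)
m=cv2.inRange(hsv,(0,130,90),(8,255,255))|cv2.inRange(hsv,(172,130,90),(180,255,255))
n,l,S,ce=cv2.connectedComponentsWithStats(m);i=1+np.argmax(S[1:,4]);print(ce[i],S[i]);print([unproj(c,ce[i],z).round(4) for z in(.06,.065,.07)])
E
```

```text
[ 0.48728382 -0.30767412  0.25830084] [ 0.49424984  0.28293659 -0.06148008] 0.0027041093663448426
[282.32735899 202.35213495] [ 257  179   51   48 1897]
[array([ 0.4829, -0.3082,  0.06  ]), array([ 0.4844, -0.308 ,  0.065 ]), array([ 0.4859, -0.3078,  0.07  ])]
```

View pics/w6.png

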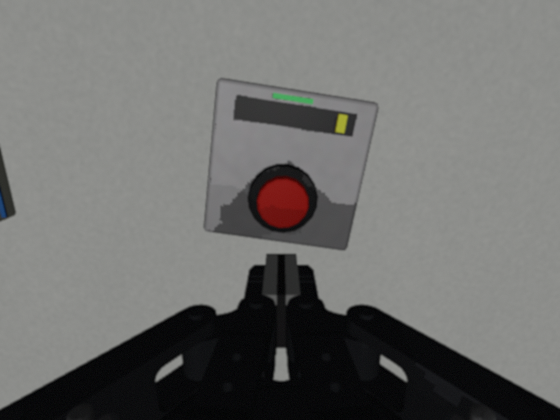

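View pics/s6.png

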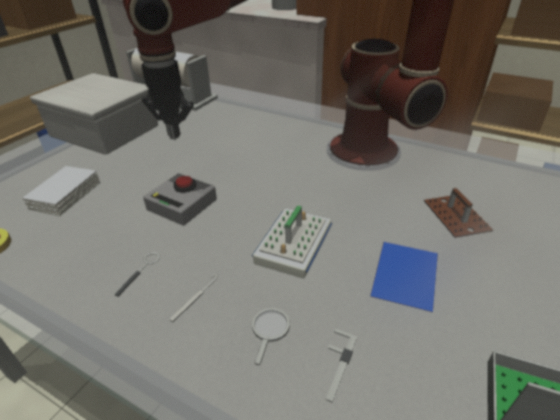

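carry_out(rows=[[[0,0,0,-0.07,0,-0.5,0],[0,0,0,0,0,-0.8,0],[0,0,0,0,0,-0.8,0],[0,0,0,0,0,-0.5,0],[0,0,0,0,0,-0.1,0]]])

```text
time: 12.35
tool_pos: [0.4829, -0.3066, 0.1469]
tool_rot: [-0.527, 0.527, -0.474, 0.469]
contact_force: [0.2, -0.2, -0.1]
gripper_width: -0.0
```

carry_out(rows=[[[0,0,0,0,0,0,0],[0,0,0,0,0,0,0]]])

```text
time: 12.55
tool_pos: [0.4851, -0.3092, 0.152]
tool_rot: [0.527, -0.527, 0.471, -0.473]
contact_force: [0.2, 0.3, 0.2]
gripper_width: -0.002
```

```bash
python3 - <<'E'
from fit import *
a=grab_frame("wrist");st=state();print(st["tool_pos"],st["contact_force"])
s=grab_frame("scene")
crop(a,160,40,440,300,2.2,"pics/c16.png");crop(s,130,130,230,230,5.5,"pics/c17.png")
E
```

```text
[ 0.48523316 -0.30940426  0.15236127] [-0.02762168 -0.07964861  0.56079218]
```

View pics/c16.png

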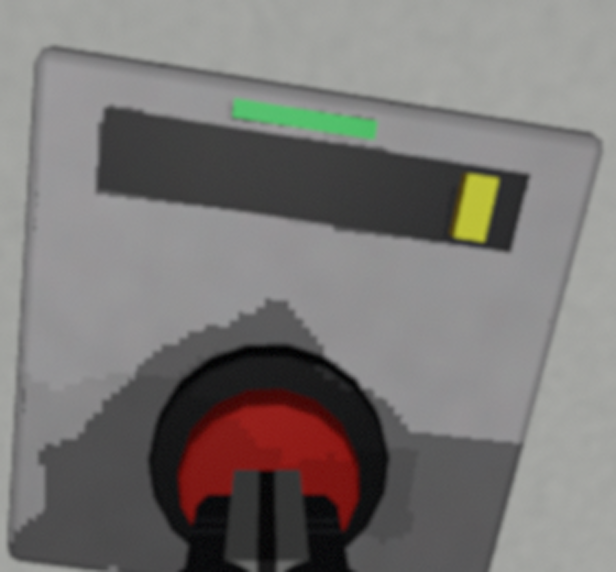

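View pics/c17.png

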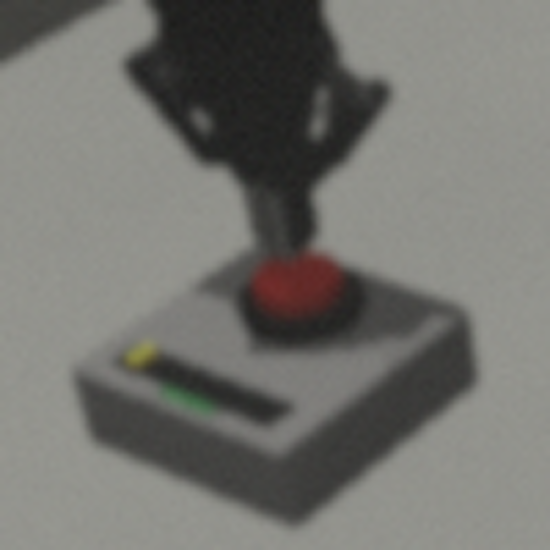

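carry_out(rows=[[[0,0,0,0,0,-0.12,0],[0,0,0,0,0,-0.1,0],[0,0,0,0,0,0,0],[0,0,0,0,0,0,0]]])

```text
time: 13.05
tool_pos: [0.4841, -0.3089, 0.1412]
tool_rot: [-0.526, 0.527, -0.472, 0.472]
contact_force: [-0.8, 0.2, -1.0]
gripper_width: 0.0
```

carry_out(rows=[[[0,0,0,0,0,-0.07,0],[0,0,0,0,0,0,0]]])

```text
time: 13.25
tool_pos: [0.4844, -0.3092, 0.1388]
tool_rot: [0.526, -0.526, 0.472, -0.472]
contact_force: [-0.0, -0.4, 1.9]
gripper_width: -0.003
```

carry_out(rows=[[[0,0,0,0,0,-0.13,0],[0,0,0,0,0,-0.09,0]]])

```text
time: 13.45
tool_pos: [0.485, -0.3096, 0.1331]
tool_rot: [-0.526, 0.527, -0.472, 0.472]
contact_force: [-10.3, 7.9, 31.9]
gripper_width: -0.002
```

carry_out(rows=[[[0,0,0,0,0,0.04,0],[0,0,0,0,0,0,0]]])

```text
time: 13.65
tool_pos: [0.4848, -0.3095, 0.1335]
tool_rot: [-0.527, 0.527, -0.472, 0.472]
contact_force: [-4.1, 2.6, 11.1]
gripper_width: 0.0
```

carry_out(rows=[[[0,0,0,0,0,0,0],[0,0,0,0,0,0,0],[0,0,0,0,0,0,0],[0,0,0,0,0,0,0],[0,0,0,0,0,0,0]]])

```text
time: 14.15
tool_pos: [0.4848, -0.3095, 0.1335]
tool_rot: [-0.527, 0.527, -0.472, 0.472]
contact_force: [-2.5, 2.2, 10.9]
gripper_width: -0.0
```

```bash
python3 - <<'E'
from fit import *
c=campose("wrist");a=grab_frame("wrist");st=state();print(st["time"],st["tool_pos"],st["contact_force"])
crop(a,160,40,440,300,2.2,"pics/c18.png")
E
```

```text
14.2 [ 0.48482638 -0.30947999  0.13350439] [-3.17444574  1.61395058 10.54368786]
```

View pics/c18.png

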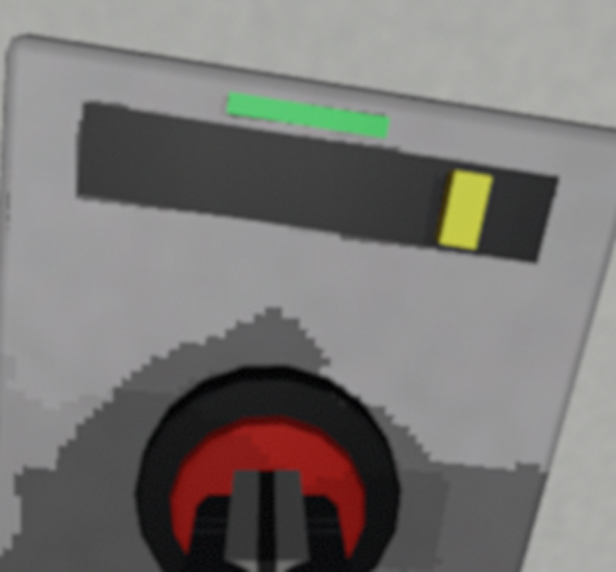

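The marker has left its rest end (now at about (467,210) in the crop), so the button is down. I'll hold it there.

carry_out(rows=[[[0,0,0,0,0,0,0],[0,0,0,0,0,0,0],[0,0,0,0,0,0,0],[0,0,0,0,0,0,0],[0,0,0,0,0,0,0]]])

```text
time: 14.7
tool_pos: [0.4848, -0.3095, 0.1335]
tool_rot: [-0.526, 0.527, -0.472, 0.472]
contact_force: [-3.3, 1.8, 11.0]
gripper_width: 0.001
```

carry_out(rows=[[[0,0,0,0,0,0,0],[0,0,0,0,0,0,0],[0,0,0,0,0,0,0],[0,0,0,0,0,0,0],[0,0,0,0,0,0,0]]])

```text
time: 15.2
tool_pos: [0.4848, -0.3095, 0.1335]
tool_rot: [-0.527, 0.527, -0.472, 0.472]
contact_force: [-3.4, 3.5, 11.3]
gripper_width: -0.0
```

carry_out(rows=[[[0,0,0,0,0,0,0],[0,0,0,0,0,0,0],[0,0,0,0,0,0,0],[0,0,0,0,0,0,0],[0,0,0,0,0,0,0]]])

```text
time: 15.7
tool_pos: [0.4848, -0.3095, 0.1336]
tool_rot: [-0.526, 0.527, -0.471, 0.472]
contact_force: [-3.7, 2.4, 10.5]
gripper_width: -0.004
```

carry_out(rows=[[[0,0,0,0,0,0,0],[0,0,0,0,0,0,0],[0,0,0,0,0,0,0],[0,0,0,0,0,0,0],[0,0,0,0,0,0,0]]])

```text
time: 16.2
tool_pos: [0.4848, -0.3095, 0.1335]
tool_rot: [-0.527, 0.527, -0.472, 0.472]
contact_force: [-3.0, 2.2, 10.8]
gripper_width: 0.003
```

carry_out(rows=[[[0,0,0,0,0,0,0],[0,0,0,0,0,0,0],[0,0,0,0,0,0,0],[0,0,0,0,0,0,0],[0,0,0,0,0,0,0]]])

```text
time: 16.7
tool_pos: [0.4848, -0.3095, 0.1336]
tool_rot: [-0.527, 0.527, -0.471, 0.472]
contact_force: [-2.4, 1.8, 11.0]
gripper_width: -0.002
```

```bash
python3 - <<'E'
from fit import *
a=grab_frame("wrist");st=state();print(st["time"],st["tool_pos"],st["contact_force"])
crop(a,160,40,440,300,2.2,"pics/c19.png")
E
```

```text
16.75 [ 0.48483332 -0.30951173  0.13353252] [-2.90765442  3.96815945 12.17580215]
```

View pics/c19.png

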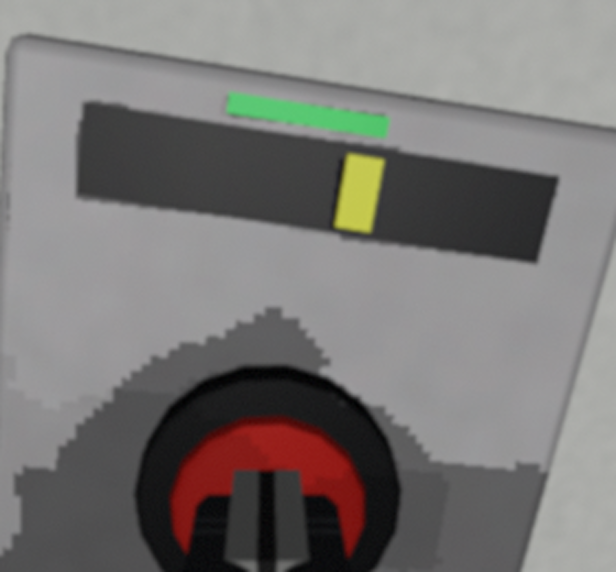

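Marker is inside the green zone after about 3.3 s. I'll hold about 0.8 s more and then release.

carry_out(rows=[[[0,0,0,0,0,0,0],[0,0,0,0,0,0,0],[0,0,0,0,0,0,0],[0,0,0,0,0,0,0]]])

```text
time: 17.15
tool_pos: [0.4848, -0.3095, 0.1335]
tool_rot: [-0.526, 0.527, -0.472, 0.472]
contact_force: [-3.1, 2.4, 11.0]
gripper_width: -0.003
```

carry_out(rows=[[[0,0,0,0,0,0,0],[0,0,0,0,0,0,0],[0,0,0,0,0,0,0],[0,0,0,0,0,0.5,0],[0,0,0,0,0,0.8,0]]])

```text
time: 17.65
tool_pos: [0.4828, -0.3079, 0.181]
tool_rot: [-0.526, 0.527, -0.474, 0.47]
contact_force: [0.3, 0.3, -0.2]
gripper_width: -0.002
```

carry_out(rows=[[[0,0,0,0,0,0.9,0],[0,0,0,0,0,0.9,0],[0,0,0,0,0,0.4,0],[0,0,0,0,0,0,0],[0,0,0,0,0,0,0]]])

```text
time: 18.15
tool_pos: [0.4838, -0.3086, 0.2696]
tool_rot: [-0.526, 0.527, -0.473, 0.471]
contact_force: [0.2, 0.3, -0.9]
gripper_width: 0.001
```

```bash
python3 - <<'E'
from fit import *
s=grab_frame("scene");t=grab_frame("wrist");st=state();print(st["time"],st["tool_pos"],st["contact_force"])
cv2.imwrite("pics/s7.png",s);cv2.imwrite("pics/w7.png",t);crop(s,240,180,350,280,5.4,"pics/c20.png")
E
```

```text
18.25 [ 0.48336995 -0.30829456  0.26838195] [-0.25244845 -0.8300216   0.65831804]
```

View pics/w7.png

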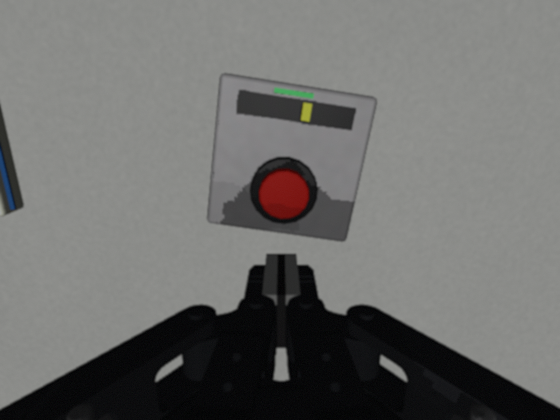

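View pics/c20.png

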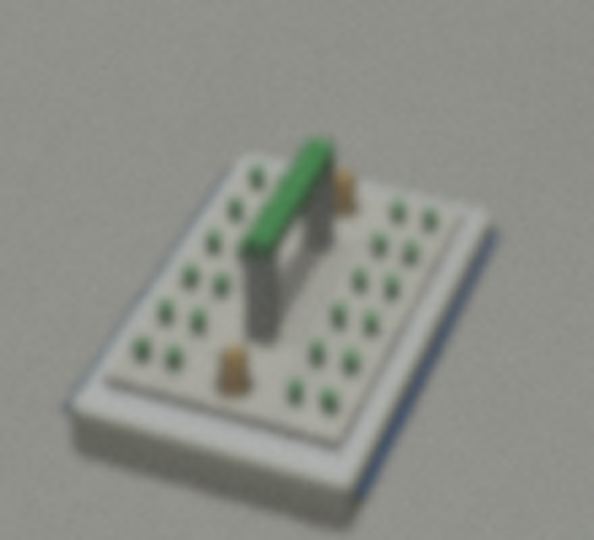

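View pics/s7.png

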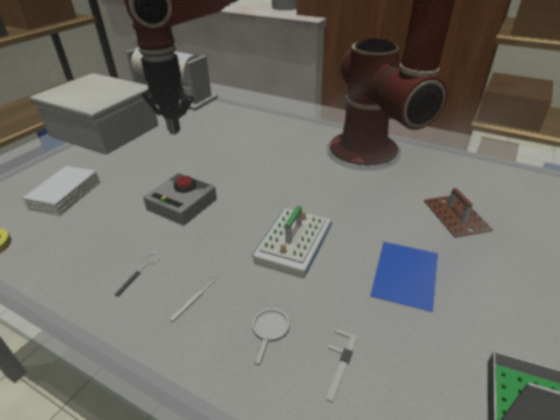

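The plate lies flush on the nest with both pins through. The button is up, the marker at (306,112) is within the green strip's span, and the instruments are unmoved. I'm handing in.

```bash
python3 -c "
from plant import *
print(job_done())"
```

```text
the job is handed in; nothing more can be done
None
```

I put the green-handled plate over both brass pins, let it go once it was resting on the nest, and then held the red button down for about 4 s. The job was handed in at about 18.3 s, with the arm clear of everything.

- **Plate:** Before I let go, the upward force on the tool reached 11 N. The pictures show both pins through the plate and the plate flat on the block. The wrist-camera fit showed about 0.9° of tilt. It showed nearly the same tilt before and after release, and the fit's height was about 2.5 mm low, so I take both as camera calibration error.
- **Button:** It was down from about 13.4 s to 17.5 s without a break, at about 11 N. The first push briefly reached 32 N on the wrist sensor, so I eased off while keeping it pressed. After release the button was up and the yellow marker was still within the green zone.
- **Other objects:** The four instruments and the brown look-alike are where they started in the final scene picture.

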